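# Cock and fire the spring impact tester for one check shot

### The arm

A 7-joint arm with a two-finger parallel gripper is mounted at the origin on a cart in front of the work surface, level with it; the furniture and walls round the work are solid. World frame = base frame: x ahead of the robot, y to its left, z up, the work surface at z = 0. Lengths are in mm, angles in rad, forces in N, time in s.
With the tool pointing down it reaches from about 400 to 875 mm from the base axis. Payload 4.4 kg.
Tool frame: the origin (TCP) lies on the centre line of the jaws, within the pads' length; the fingertips stand 25 mm ahead of it and the grasp point (between the pads) lies 6 mm ahead of it; x points along the fingers, y is the direction in which the jaws open and shut, and the axes are right-handed (so a half turn about x gives the same grasp; the last joint's range is limited). The gripper opens to 85 mm and grips with 20 to 120 N. Pads are 22 mm wide; open, the fingers measure 114 mm over their backs; the gripper's body (76 mm by 85 mm) begins 54 mm behind the grasp point. The pads swing forward as they close: fully open they stand 13 mm farther back than shut.
Start: joints at [1.27, 0.628, 0.038, 1.517, -0.027, 0.996, -0.02], TCP at [151.248, -632.172, 256.313] pointing down, gripper open.
Joint ranges: [-3.06, 3.06], [-0.37, 2.12], [-1.25, 1.32], [0.18, 2.47], [-1.1, 4.24], [0.23, 1.98], [-2.94, 2.94]. Speed limits (rad/s): [2.57, 2.57, 3.14, 3.14, 3.14, 3.14, 3.14].

### API

Orientations are given as [roll, pitch, yaw] about the fixed x, y, z axes, in that order (R = Rz(yaw) Ry(pitch) Rx(roll)).
In Python, from cell import * gives the robot as it stands. The module is installed in compiled form; this text tells all that it offers.
- The arm moves only by the tool jog_arm, never from a script. Its argument "series" is a list of rows, each a list of 3 entries, a list of its own where there are three numbers: the turn, a rotation vector about the tool's x, y, z in degrees, then the shift along the tool's x, y, z in mm, then the gripper's target within -1 to 1 (shut at 1, half-way at 0, fully open at -1). In form: [[[rx, ry, rz], [dx, dy, dz], hand], ...]. A call has 1 to 8 rows; each row shifts and turns the commanded pose from where the row before left it, along the tool's axes as they then stand; what a row does not reach is not made up. A row lasts 1/8 s, in which the tool goes at most 62.5 mm and 10.7 degrees, less where a joint would pass 70% of its speed; a pose out of reach is approached as far as the arm can. A call is refused whole if a number of a shift passes 62.5 or a number of a turn 10.7, either way. A call with a gripper value outside its range is refused whole. The fingers move at their own pace and stop on an object; the grip force is fixed at half the most. Time passes only in rows, so rows that do not move let the fingers close. It gives the time, the measured TCP pose, the force and the opening at its end, in the units of the state.
- read_state(): the state, without advancing time (a new reading comes with each control period).
- get_image(name): name is "side" or "top"; returns a dict with "img" (400x640x3 uint8, red, green, blue), "range_z" (400x640 float32, mm along the optical axis (not along the pixel's ray), 0 where there is no reading), "fovy" (degrees; the focal length in pixels is half the picture's height over the tangent of half this angle, whatever the lens; pixels are square), "cx", "cy" (the principal point, pixels), "k1" (the pictures are not rectified: a ray, as slopes to the right and down, at radius r is drawn at 1 + k1 r^2 times it, then the intrinsics apply), "cam_to_world" (4x4, takes a point from camera to world coordinates). Camera axes: x right, y up, looking along -z (the intrinsics and any distortion apply to the point x, -y, -z); pixel columns grow to the right and rows downward; lengths in mm; the calibration is good to about 2 mm. A picture is of the moment at which its call begins.
- finish_job(): hands the job in, once; it reports no verdict.
The state is a dict: "clock": time; "qpos": joint angles; "qd": joint speeds; "tau": joint torques, N m; "eef_pos": TCP position; "tool_rot": TCP orientation; "force": force on the tool from outside, world axes, zero at the start; "torque": the same for the moment, N m; "width": finger opening in mm.
Only numpy, scipy, OpenCV 4.12 (cv2) and the standard library are available. Lean on these libraries where they do the work, as an engineer would, in place of code of your own. Each camera call takes 0.05 s, during which the arm holds its last target. There are 200 camera calls.

### The job

Take one check shot with the spring impact tester: draw its upright handle back towards the trip pad, gently, until the sear catches and holds the striker, and let go of it. Then press the trip pad down so that the striker fires and drives the gauge rod through its brake. Do not drag the tester along its mat, and leave the things round it where they are.

Things in the scene. Friction and masses are not known exactly. Their poses are not given: they have to be found in the camera images.
- tester: grey spring impact tester, 360 x 100 mm, 119 mm high, on a black rubber mat. Origin: centre line, underside, 3 mm over the worktop; x = strike direction, z up. Along x: housing -0.15 to -0.055, 81 mm high; handle 0.02; brake block 0.107, 68 mm high, clamp knob on it up to 81 mm (leave it). Stands by friction: over about 18 N along x it slides on the mat; 2 mm spoils the shot
- handle (a point): centre of the striker's upright black handle, a block 14 mm along the tester's x, 36 mm along y, 36 mm high, on a 12 mm stem. This point is 104 mm over the worktop, the block's underside 86 mm, which clears the housing. It moves only along the tester's x; drawing back is towards -x, towards the trip pad. Fingers may close on it along x or y
- striker (a joint): draw of the striker, m: 0 at the start, resting on the gauge rod; positive = drawn back (handle towards the tester's -x), at most 56 mm; negative = forward of the start, following the driven rod. A spring pulls it forward with 3 N at 0 and 0.1 N more per mm of draw
- catch (a point): point on the housing's top over the sear. The sear catches a collar set inside on the striker's tail, anew each time: catch anywhere from 26 to 47 mm of draw. It rides up a ramp first (about 3 N more from 20 mm before). At the catch the tail squeezes a rubber buffer (4 N/mm) by 1 mm: pull 9 to 12 N in all. Eased forward, a caught striker gives 0 to 5 mm and stays; uncaught it follows the hand
- gauge (a joint): advance of the gauge rod in its friction brake, m: 0 at the start, positive = driven along the tester's +x. It needs 12 N to slide and stays where it is left; a shot from the sear drives it 8 to 20 mm. Do not push it by hand
- trip_pad (a point): middle of the top of the black ribbed trip pad behind the housing (34 mm along the tester's x, 40 mm along y; top 67 mm over the worktop), rear end of the sear rocker, pivot 60 mm ahead. Pressed down 8 to 11 mm with 2 to 6 N it fires a cocked striker; hard stop at about 16 mm. The handle then jumps up to 70 mm towards +x: keep clear
- jar: bystander: small sample jar with lid, 44 mm wide, 60 mm high, beside the tester; origin at its underside; leave it
- forceps: bystander: steel forceps 132 mm long lying beside the tester; leave them
- weight_large: bystander: grey calibration weight 27 mm wide, 48 mm high; leave it
- weight_small: bystander: grey calibration weight 18 mm wide, 29 mm high; leave it
- flask: bystander: conical glass flask 63 mm wide, 106 mm high; leave it

How it is judged (in metres and radians):
On the way, in this order (a step that is already met when the one before it is completed fails the run):
1. the striker is drawn at least 22 mm and held there by the sear alone, nothing of the robot touching the tester, with the gauge rod still undriven (under 5 mm) (value of joint striker above 0.022 m and value of joint gauge below 0.005 m and contact force between each of the fingers, the arm and tester below 0.1 N), for 0.3 s.
2. the striker has fired and driven the gauge rod at least 6 mm (value of joint gauge above 0.006 m and value of joint striker below -0.005 m), for 0.1 s.
At the end, for the whole second after the job is handed in: the gauge rod has been driven at least 6 mm, the striker is forward against it (at least 5 mm ahead of its start), and the tester stands still within 2 mm of where it was (all of step 2 and linear speed of tester below 0.01 m/s and distance of tester from where it was at the start of the episode below 0.002 m); the robot touches nothing.
It fails at once if the tester is dragged 2 mm or more on its mat (distance of tester from where it was at the start of the episode above 0.002 m).
It fails at once if a thing round the tester is moved more than 20 mm (distance of any of jar, forceps, weight_large, weight_small, flask from where it was at the start of the episode above 0.02 m).
It also fails if it takes over 64 s, if anything falls off the work surface, if the arm or the gripper's body presses on something with over 40 N, if the wrist force passes 120 N, or if a joint passes its speed limit or range.

## Working session

There is one attempt and no reset: what is moved stays moved. The work goes in short steps, Python scripts to look and compute and a tool call to move; the robot and the scene stay as the last step left them, time stands still between calls to the robot, and variables do not carry over. Pictures are saved under pics/ and viewed, about 8 in all and at most 12, crops included, and the job is handed in when it is done.

Besides the shell and the picture viewer there is one more tool, called after "Call:" as name([rows], argument=value, ...), one row to a line, values as JSON. jog_arm: Moves the arm, as the interface text tells. Its arguments: {"type":"object","properties":{"series":{"type":"array"}},"required":["series"]}

```bash
mkdir -p pics; cat > h.py <<'E'
from cell import *
import numpy as np, cv2
def K(d):
    f=200/np.tan(np.radians(d["fovy"])/2); return f
def ray(d,u,v):
    f=K(d); p=np.array([(u-d["cx"])/f,(v-d["cy"])/f]); q=p.copy()
    for _ in range(30): q=p/(1+d["k1"]*(q@q))
    M=np.array(d["cam_to_world"]); return M[:3,3], M[:3,:3]@np.array([q[0],-q[1],-1.])
def onz(d,u,v,z):
    o,r=ray(d,u,v); return o+r*(z-o[2])/r[2]
def pt(d,u,v):
    o,r=ray(d,u,v); return o+r*float(d["range_z"][int(round(v)),int(round(u))])
def cloud(d):
    f=K(d); u,v=np.meshgrid(np.arange(640),np.arange(400)); p=np.stack([(u-d["cx"])/f,(v-d["cy"])/f],-1); q=p.copy()
    for _ in range(30): q=p/(1+d["k1"]*(q**2).sum(-1,keepdims=True))
    M=np.array(d["cam_to_world"]); r=np.stack([q[...,0],-q[...,1],-np.ones((400,640))],-1)@M[:3,:3].T
    return M[:3,3]+r*d["range_z"][...,None]
def save(d,n): cv2.imwrite("pics/"+n,d["img"][...,::-1])
E
python3 - <<'E'
from h import *
for n in("side","top"):
    d=get_image(n); save(d,n+"1.png"); print(n,d["fovy"],d["cx"],d["cy"],d["k1"],np.round(d["cam_to_world"],2).tolist(),(d["range_z"]>0).mean())
print(read_state())
E
```

```text
side 52.344152014939546 320.20277228601606 197.11211471023324 -0.10285713440043089 [[-0.9, 0.2, -0.4, -10.87], [-0.44, -0.44, 0.78, 931.79], [-0.02, 0.88, 0.48, 707.68], [0.0, 0.0, 0.0, 1.0]] 0.9959921875
top 57.50438545437134 318.04862185530317 201.1395171286996 -0.07061476151932418 [[0.02, 1.0, -0.06, 441.3], [-1.0, 0.02, 0.01, -16.17], [0.01, 0.06, 1.0, 1029.03], [0.0, 0.0, 0.0, 1.0]] 0.99615625
{'clock': 0.1, 'qpos': array([ 1.27017651,  0.62928275,  0.03844699,  1.51828365, -0.02703433,
        0.99631899, -0.01999982]), 'qd': array([-0.00029628, -0.00232852,  0.00071439, -0.00316553,  0.00230624,
       -0.00188947,  0.00038338]), 'tau': array([ 2.91527351e-03, -5.64536369e+01,  1.23109091e+00, -1.93975371e+01,
        1.15364202e-02,  5.45156407e-03, -4.81373729e-05]), 'eef_pos': array([ 151.14698596, -631.63267392,  255.45717929]), 'tool_rot': array([-1.57493822,  1.56902117,  1.80145359]), 'force': array([-0.3259867 , -0.80280731, -0.42132197]), 'torque': array([ 0.06217542, -0.04597347,  0.06532026]), 'width': 85.35808008727595}
```

View pics/top1.png

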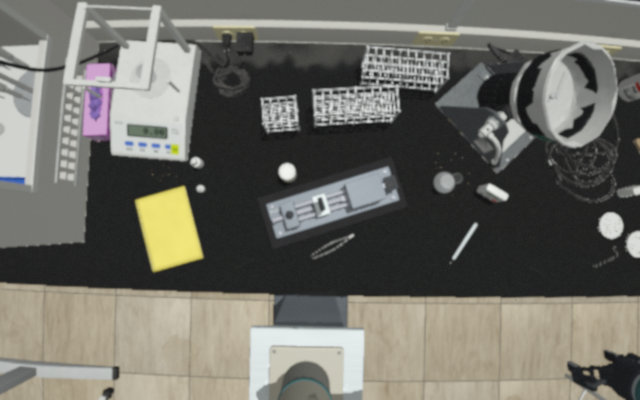

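View pics/side1.png

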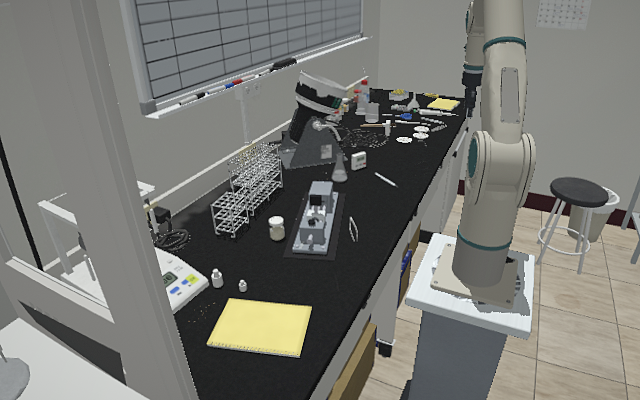

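```bash
python3 - <<'E'
from h import *
t=get_image("top"); s=get_image("side")
a=t["img"][145:260,240:425]; b=s["img"][165:275,250:380]
cv2.imwrite("pics/tc.png",cv2.resize(a,None,fx=4,fy=4,interpolation=cv2.INTER_CUBIC)[...,::-1])
cv2.imwrite("pics/sc.png",cv2.resize(b,None,fx=5,fy=5,interpolation=cv2.INTER_CUBIC)[...,::-1])
for n,d in(("top",t),("side",s)):
    P=cloud(d); z=P[...,2]; print(n,"table z",np.median(z[(abs(P[...,0]-400)<60)&(abs(P[...,1]-0)<200)&(z<15)]))
    m=(P[...,0]>380)&(P[...,0]<640)&(abs(P[...,1])<240)
    for lo,hi in((94,125),(74,85),(60,72),(45,59),(6,40)):
        k=(m&(z>lo)&(z<hi)).astype(np.uint8); c,l,st,ce=cv2.connectedComponentsWithStats(k)
        for i in range(1,c):
            if st[i,4]>5:
                Q=P[l==i]; r=cv2.minAreaRect(Q[:,:2].astype(np.float32)); print(lo,st[i,4],"px",ce[i].round(),"ctr",Q.mean(0).round(1),"rect",np.round(r[0],1),np.round(r[1],1),round(r[2],1),"z95",np.percentile(z[l==i],[50,95]).round(1))
E
```

```text
top table z -1.0040911435778526
94 77 px [322. 204.] ctr [492.6 -30.2 116. ] rect [492.7 -30.2] [35.4 13.5] 19.7 z95 [116.6 118.9]
74 929 px [365. 191.] ctr [ 531.9 -144.3   79.2] rect [ 532.6 -144.9] [70.1 93.4] 19.6 z95 [79.2 82.2]
74 52 px [290. 214.] ctr [465.3  52.1  79.2] rect [465.3  52.1] [18.4 18.6] 1.3 z95 [79.2 82.2]
60 194 px [390. 183.] ctr [ 554.8 -211.8   65.3] rect [ 555.1 -211. ] [39.9 37.5] 17.4 z95 [65.5 68.2]
60 305 px [290. 215.] ctr [465.   51.9  66.3] rect [464.9  52.1] [69.4 36.1] 18.8 z95 [66.2 69.3]
45 147 px [287. 172.] ctr [580.4  62.8  56.9] rect [581.1  62.1] [40.7 40.4] 2.0 z95 [57.3 58.8]
45 226 px [320. 206.] ctr [491.  -27.9  53.4] rect [492.1 -27.3] [55.4 55.4] 19.8 z95 [53.8 57.2]
45 19 px [343. 198.] ctr [512.9 -89.   48.7] rect [513.8 -88.9] [11.5 12. ] 45.9 z95 [49. 51.]
45 14 px [306. 210.] ctr [479.3   9.5  46. ] rect [479.5   8.3] [ 8.6 17. ] 15.3 z95 [45.7 47.3]
45 6 px [301. 211.] ctr [475.4  22.7  46.3] rect [474.9  22.3] [3.8 7.6] 45.8 z95 [46.2 47.2]
45 19 px [275. 219.] ctr [452.2  91.8  46.8] rect [451.8  89.7] [11.4 21.6] 9.6 z95 [46.
[... 1114 characters left out ...]
 z95 [52.6 58. ]
45 151 px [316. 215.] ctr [489.7 -23.6  52.7] rect [493.5 -29.9] [61.2 56.3] 41.8 z95 [53.6 56.1]
45 95 px [276. 222.] ctr [577.3  67.7  56.1] rect [578.9  64.8] [44.1 41.1] 81.0 z95 [57.1 58.8]
45 102 px [312. 232.] ctr [458.   68.   51.9] rect [458.1  69. ] [67.4 12.1] 22.7 z95 [51.6 58.5]
45 14 px [309. 239.] ctr [451.5  94.6  46.7] rect [453.5  92.9] [11.4 19.4] 27.6 z95 [46.5 48.6]
6 938 px [319. 232.] ctr [464.2   8.   19.3] rect [504.2 -58.1] [103.2 358.9] 18.6 z95 [16.9 36.9]
6 85 px [307. 212.] ctr [550.  -72.2  20.1] rect [545.7 -77.3] [ 29.9 158.2] 18.2 z95 [17.3 37.9]
6 159 px [277. 232.] ctr [575.5  71.   21.2] rect [579.2  66.3] [44.2 40.1] 41.8 z95 [23.8 28.2]
```

View pics/tc.png

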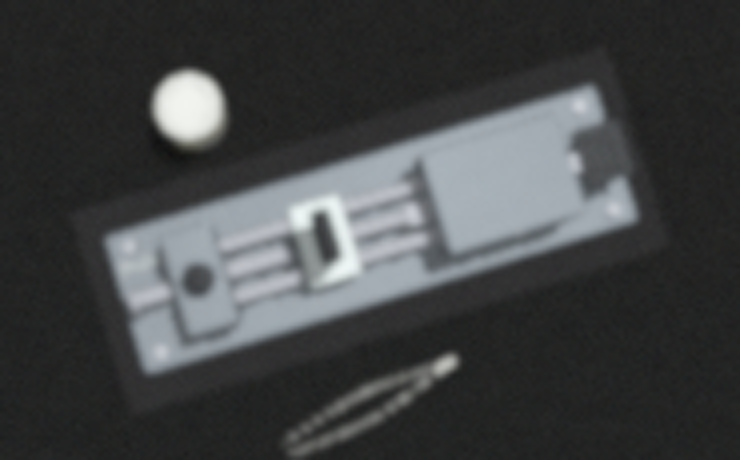

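View pics/sc.png

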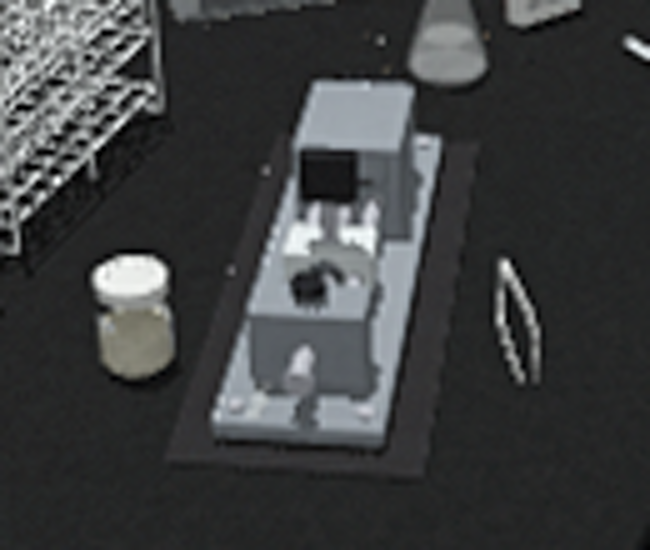

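```bash
cat >> h.py <<'E'
from scipy.spatial.transform import Rotation as Ro
def RT(s=None):
    s=s or read_state(); return Ro.from_euler("xyz",s["tool_rot"]).as_matrix(), np.array(s["eef_pos"])
A=np.radians(18.8); EX=np.array([-np.sin(A),np.cos(A),0]); EY=np.array([-np.cos(A),-np.sin(A),0]); EZ=np.array([0,0,1.])
HD=np.array([492.3,-29.7,104.])
def plan(target,yax,s=None):  # target TCP pos, desired tool y axis
    R,p=RT(s); X=-EZ; Y=np.array(yax,float); G=np.stack([X,Y,np.cross(X,Y)],1)
    print("rotvec deg",np.degrees(Ro.from_matrix(R.T@G).as_rotvec()).round(2),"shift tool-now",(R.T@(target-p)).round(1),"shift in goal axes",(G.T@(target-p)).round(1))
E
python3 - <<'E'
from h import *
R,p=RT(); print(R.round(3))
tgt=HD+EX*40; tgt[2]=256
print(tgt)
for y in (EX,-EX,EY,-EY): plan(tgt,y)
E
```

```text
[[-0.     0.233 -0.973]
 [ 0.001 -0.973 -0.233]
 [-1.    -0.001 -0.   ]]
[479.40937219   8.1659704  256.        ]
rotvec deg [1.7465e+02 1.0000e-01 1.0000e-02] shift tool-now [ 4.000e-01 -5.461e+02 -4.681e+02] shift in goal axes [-3.000e-01  5.001e+02  5.170e+02]
rotvec deg [-5.35 -0.    0.07] shift tool-now [ 4.000e-01 -5.461e+02 -4.681e+02] shift in goal axes [-3.000e-01 -5.001e+02 -5.170e+02]
rotvec deg [8.465e+01 5.000e-02 5.000e-02] shift tool-now [ 4.000e-01 -5.461e+02 -4.681e+02] shift in goal axes [-3.000e-01 -5.170e+02  5.001e+02]
rotvec deg [-9.535e+01 -6.000e-02  5.000e-02] shift tool-now [ 4.000e-01 -5.461e+02 -4.681e+02] shift in goal axes [-3.000e-01  5.170e+02 -5.001e+02]
```

Call:
jog_arm([
  [[-5.4, 0, 0], [0, 0, 0], 1],
  [[0, 0, 0], [0, -36, -37], 1],
  [[0, 0, 0], [0, -36, -37], 1],
  [[0, 0, 0], [0, -36, -37], 1],
  [[0, 0, 0], [0, -36, -37], 1],
  [[0, 0, 0], [0, -36, -37], 1],
  [[0, 0, 0], [0, -36, -37], 1],
  [[0, 0, 0], [0, -36, -37], 1],
])

```text
clock: 1.2
eef_pos: [315.6, -308.5, 256.4]
tool_rot: [2.34, 1.57, -0.472]
force: [1.0, -0.2, 0.1]
width: 0.3
```

Call:
jog_arm([
  [[0, 0, 0], [0, -36, -37], 1],
  [[0, 0, 0], [0, -36, -37], 1],
  [[0, 0, 0], [0, -36, -37], 1],
  [[0, 0, 0], [0, -36, -37], 1],
  [[0, 0, 0], [0, -36, -37], 1],
  [[0, 0, 0], [0, -36, -37], 1],
  [[0, 0, 0], [0, -30, -36], 1],
  [[0, 0, 0], [0, 0, 0], 1],
])

```text
clock: 2.2
eef_pos: [481.3, 10.2, 256.3]
tool_rot: [-2.63, 1.568, 0.848]
force: [-1.3, -0.3, 0.1]
width: 0.0
```

```bash
python3 - <<'E'
from h import *
s=read_state(); print(s["clock"],s["width"],s["force"],s["qpos"].round(2))
t=HD+EX*46; t[2]=123; plan(t,-EX)
E
```

```text
2.2 0.0002930192269322182 [-1.3315526  -0.25505815  0.05717677] [ 0.    0.39 -0.11  1.97  0.06  0.78 -1.37]
rotvec deg [ 0.43 -0.13  0.08] shift tool-now [133.3  -4.5   2.7] shift in goal axes [133.3  -4.7   2.4]
```

Call:
jog_arm([
  [[0.4, 0, 0], [0, -4.7, 2.4], 1],
  [[0, 0, 0], [35, 0, 0], 1],
  [[0, 0, 0], [35, 0, 0], 1],
  [[0, 0, 0], [35, 0, 0], 1],
  [[0, 0, 0], [20, 0, 0], 1],
  [[0, 0, 0], [13, 0, 0], 1],
  [[0, 0, 0], [0, 0, 0], 1],
])

```text
clock: 3.08
eef_pos: [475.1, 9.1, 118.0]
tool_rot: [-0.026, 1.569, -2.847]
force: [0.2, 0.5, 0.3]
width: -0.1
```

```bash
python3 - <<'E'
from h import *
s=read_state(); print(s["force"].round(2),s["eef_pos"])
t=HD+EX*46; t[2]=118; plan(t,-EX)
d=get_image("side"); cv2.imwrite("pics/s2.png",cv2.resize(d["img"][150:260,250:380],None,fx=5,fy=5,interpolation=cv2.INTER_CUBIC)[...,::-1])
E
```

```text
[0.16 0.47 0.3 ] [475.09483309   9.06388548 117.96239865]
rotvec deg [-0.42  0.09  0.  ] shift tool-now [-0.  -3.8 -3.8] shift in goal axes [-0.  -3.8 -3.8]
```

View pics/s2.png

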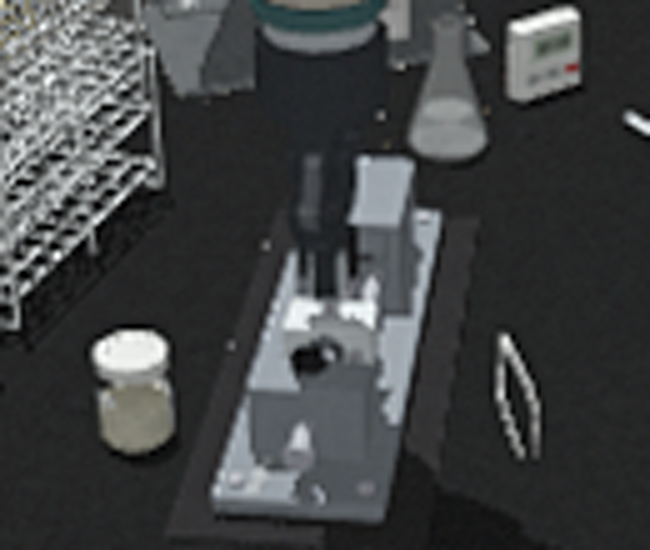

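The fingers stand just in front of the handle, tips about (325,290) in the crop, and clear of the brake block. I'll centre them and approach.

Call:
jog_arm([
  [[-0.4, 0, 0], [0, 3, -3.8], 1],
  [[0, 0, 0], [0, 4, 0], 1],
  [[0, 0, 0], [0, 3, 0], 1],
  [[0, 0, 0], [0, 2, 0], 1],
  [[0, 0, 0], [0, 0, 0], 1],
])

```text
clock: 3.75
eef_pos: [483.3, -0.6, 118.3]
tool_rot: [1.247, 1.571, -1.566]
force: [0.4, 0.3, 0.9]
width: -0.0
```

Call:
jog_arm([
  [[0, 0, 0], [0, 1, 0], 1],
  [[0, 0, 0], [0, 1, 0], 1],
  [[0, 0, 0], [0, 1, 0], 1],
  [[0, 0, 0], [0, 0, 0], 1],
])

```text
clock: 4.25
eef_pos: [484.3, -3.2, 118.3]
tool_rot: [1.044, 1.571, -1.768]
force: [0.4, -0.1, -0.5]
width: -0.1
```

Call:
jog_arm([
  [[0, 0, 0], [0, 1, 0], 1],
  [[0, 0, 0], [0, 1, 0], 1],
  [[0, 0, 0], [0, 1, 0], 1],
  [[0, 0, 0], [0, 0, 0], 1],
])

```text
clock: 4.75
eef_pos: [485.3, -6.1, 118.3]
tool_rot: [2.445, 1.571, -0.368]
force: [-0.0, -0.7, 0.0]
width: -0.4
```

Call:
jog_arm([
  [[0, 0, 0], [0, 1, 0], 1],
  [[0, 0, 0], [0, 1, 0], 1],
  [[0, 0, 0], [0, 1, 0], 1],
  [[0, 0, 0], [0, 0, 0], 1],
])

```text
clock: 5.25
eef_pos: [486.2, -8.9, 118.3]
tool_rot: [2.453, 1.571, -0.36]
force: [0.0, 0.5, 0.1]
width: -0.0
```

Call:
jog_arm([
  [[0, 0, 0], [0, 1, 0], 1],
  [[0, 0, 0], [0, 1, 0], 1],
  [[0, 0, 0], [0, 0, 0], 1],
])

```text
clock: 5.62
eef_pos: [486.8, -10.8, 118.3]
tool_rot: [2.497, 1.571, -0.315]
force: [0.1, -0.2, 0.0]
width: 0.0
```

Call:
jog_arm([
  [[0, 0, 0], [0, 1, 0], 1],
  [[0, 0, 0], [0, 1, 0], 1],
  [[0, 0, 0], [0, 0, 0], 1],
])

```text
clock: 6.0
eef_pos: [487.3, -12.2, 118.3]
tool_rot: [-1.339, 1.57, 2.132]
force: [-0.8, 3.9, 1.3]
width: -0.1
```

Call:
jog_arm([
  [[0, 0, 0], [0, 1, 0], 1],
  [[0, 0, 0], [0, 1, 0], 1],
  [[0, 0, 0], [0, 0, 0], 1],
])

```text
clock: 6.38
eef_pos: [488.1, -14.5, 118.3]
tool_rot: [-2.523, 1.571, 0.948]
force: [-1.5, 2.9, 0.0]
width: 0.1
```

Call:
jog_arm([
  [[0, 0, 0], [0, 1, 0], 1],
  [[0, 0, 0], [0, 1, 0], 1],
  [[0, 0, 0], [0, 1, 0], 1],
  [[0, 0, 0], [0, 1, 0], 1],
  [[0, 0, 0], [0, 1, 0], 1],
  [[0, 0, 0], [0, 1, 0], 1],
  [[0, 0, 0], [0, 1, 0], 1],
  [[0, 0, 0], [0, 1, 0], 1],
])

```text
clock: 7.38
eef_pos: [490.7, -22.1, 118.3]
tool_rot: [-0.941, 1.571, 2.53]
force: [-1.3, 3.9, 0.1]
width: -0.0
```

Call:
jog_arm([
  [[0, 0, 0], [0, 1, 0], 1],
  [[0, 0, 0], [0, 1, 0], 1],
  [[0, 0, 0], [0, 1, 0], 1],
  [[0, 0, 0], [0, 1, 0], 1],
  [[0, 0, 0], [0, 1, 0], 1],
  [[0, 0, 0], [0, 1, 0], 1],
  [[0, 0, 0], [0, 1, 0], 1],
  [[0, 0, 0], [0, 0, 0], 1],
])

```text
clock: 8.38
eef_pos: [492.9, -28.7, 118.3]
tool_rot: [-0.74, 1.571, 2.73]
force: [-1.6, 4.7, 0.3]
width: -0.2
```

```bash
cat > q.py <<'E'
from h import *
C=np.array([487.1,-11.7,118.3])
s=read_state(); print(s["clock"],"draw",round(float(-(s["eef_pos"]-C)@EX),2),"F",round(float(s["force"]@EX),2),"lat",round(float((s["eef_pos"]-C)@EY),2)); plan(C,-EX)
E
python3 q.py
```

```text
8.375 draw 18.01 F 4.94 lat -0.04
rotvec deg [0.05 0.   0.  ] shift tool-now [  0. -18.   0.] shift in goal axes [  0. -18.   0.]
```

Call:
jog_arm([
  [[0, 0, 0], [0, 1, 0], 1],
  [[0, 0, 0], [0, 1, 0], 1],
  [[0, 0, 0], [0, 1, 0], 1],
  [[0, 0, 0], [0, 1, 0], 1],
  [[0, 0, 0], [0, 0, 0], 1],
])

```text
clock: 9.0
eef_pos: [493.7, -31.1, 118.3]
tool_rot: [-1.273, 1.569, 2.198]
force: [-4.1, 7.9, 2.4]
width: -0.2
```

Call:
jog_arm([
  [[0, 0, 0], [0, 0.5, 0], 1],
  [[0, 0, 0], [0, 0.5, 0], 1],
  [[0, 0, 0], [0, 0.5, 0], 1],
  [[0, 0, 0], [0, 0.5, 0], 1],
  [[0, 0, 0], [0, 0, 0], 1],
])

```text
clock: 9.62
eef_pos: [493.8, -31.5, 118.3]
tool_rot: [-1.293, 1.567, 2.18]
force: [-5.0, 11.8, 4.5]
width: 0.2
```

```bash
python3 q.py; python3 - <<'E'
from h import *
s=read_state(); print(s["force"],s["torque"],s["tau"].round(2),s["qpos"].round(3),s["eef_pos"])
d=get_image("side"); a=cv2.resize(d["img"][80:260,230:430],(600,540),interpolation=cv2.INTER_CUBIC)[...,::-1]
cv2.imwrite("pics/s3.png",a)
t=get_image("top"); cv2.imwrite("pics/t3.png",cv2.resize(t["img"][100:280,220:440],(660,540),interpolation=cv2.INTER_CUBIC)[...,::-1])
print(np.median(d["img"]))
E
```

```text
9.625 draw 20.89 F 12.81 lat 0.02
rotvec deg [0.19 0.06 0.2 ] shift tool-now [  0.1 -20.9  -0.1] shift in goal axes [  0.  -20.9  -0. ]
[-5.03821534 11.81489829  4.51871299] [2.27245620e+00 8.39070789e-01 5.55963475e-04] [ 5.580e+00 -4.629e+01  5.610e+00 -1.229e+01  1.700e+00 -9.600e-01
  2.000e-02] [ 0.071  0.631 -0.091  2.062  0.115  0.455 -1.345] [493.81491283 -31.47628891 118.31848733]
127.0
```

View pics/s3.png

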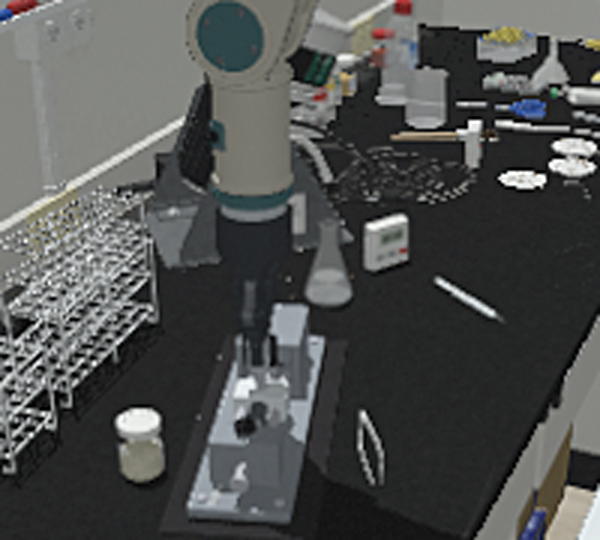

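Nothing visible obstructs the arm, but at ~21 mm of draw the force jumped from 5 to 12.8 N. I'll ease forward and see whether the striker follows.

Call:
jog_arm([
  [[0, 0, 0], [0, -1, 0], 1],
  [[0, 0, 0], [0, -1, 0], 1],
  [[0, 0, 0], [0, -1, 0], 1],
  [[0, 0, 0], [0, 0, 0], 1],
])

```text
clock: 10.22
eef_pos: [493.6, -30.9, 118.3]
tool_rot: [-1.207, 1.57, 2.265]
force: [-1.2, 6.2, 1.3]
width: -0.1
```

```bash
python3 q.py; python3 -c "
from h import *
s=read_state();print(s['force'],s['torque'])"
```

```text
10.225 draw 20.27 F 6.28 lat -0.01
rotvec deg [0.09 0.02 0.04] shift tool-now [  0.  -20.3  -0. ] shift in goal axes [  0.  -20.3   0. ]
[-1.20321023  6.22667827  1.25248138] [ 1.14429799  0.41281758 -0.00872915]
```

View pics/t3.png

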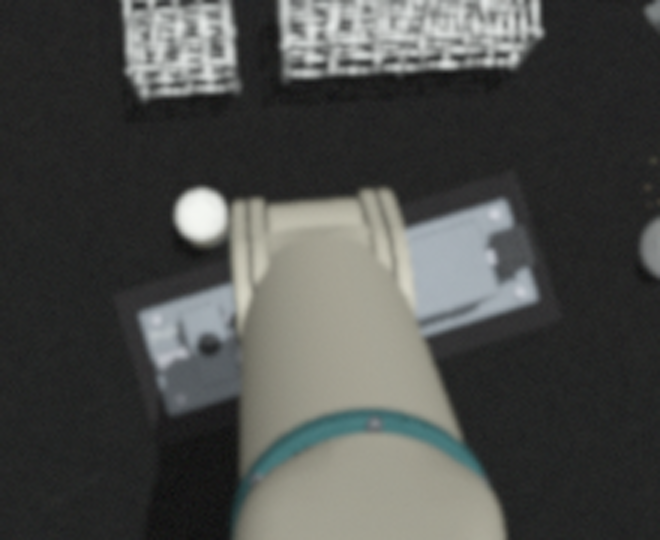

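Call:
jog_arm([
  [[0, 0, 0], [0, -1, 0], 1],
  [[0, 0, 0], [0, -0.5, 0], 1],
  [[0, 0, 0], [0, 0, 0], 1],
  [[0, 0, 0], [0, 0, 0], 1],
])

```text
clock: 10.72
eef_pos: [493.4, -30.1, 118.3]
tool_rot: [-0.684, 1.571, 2.786]
force: [-0.4, 4.5, 0.3]
width: 0.1
```

Call:
jog_arm([
  [[0, 0, 0], [0, -1, 0], 1],
  [[0, 0, 0], [0, 0, 0], 1],
])

```text
clock: 10.98
eef_pos: [493.1, -29.1, 118.3]
tool_rot: [-0.945, 1.571, 2.526]
force: [-1.7, 4.8, 0.6]
width: 0.2
```

Call:
jog_arm([
  [[0, 0, 0], [0, -1, 0], 1],
  [[0, 0, 0], [0, -0.5, 0], 1],
  [[0, 0, 0], [0, 0, 0], 1],
])

```text
clock: 11.35
eef_pos: [492.6, -27.7, 118.3]
tool_rot: [0.068, 1.571, -2.744]
force: [-0.6, 4.3, 0.5]
width: 0.1
```

```bash
python3 q.py
```

```text
11.35 draw 16.95 F 4.24 lat -0.04
rotvec deg [ 0.06  0.   -0.  ] shift tool-now [  0.  -16.9   0. ] shift in goal axes [  0.  -16.9   0. ]
```

Call:
jog_arm([
  [[0, 0, 0], [0, 1, 0], 1],
  [[0, 0, 0], [0, 1, 0], 1],
  [[0, 0, 0], [0, 1, 0], 1],
  [[0, 0, 0], [0, 0, 0], 1],
])

```text
clock: 11.85
eef_pos: [493.5, -30.5, 118.3]
tool_rot: [-1.165, 1.57, 2.306]
force: [-2.2, 5.7, 0.5]
width: -0.2
```

Call:
jog_arm([
  [[0, 0, 0], [0, 0.5, 0], 1],
  [[0, 0, 0], [0, 0.5, 0], 1],
  [[0, 0, 0], [0, 0, 0], 1],
])

```text
clock: 12.22
eef_pos: [493.6, -30.8, 118.3]
tool_rot: [-1.283, 1.57, 2.188]
force: [-2.3, 6.7, 2.4]
width: 0.6
```

Call:
jog_arm([
  [[0, 0, 0], [0, 0.5, 0], 1],
  [[0, 0, 0], [0, 0, 0], 1],
  [[0, 0, 0], [0, 0, 0], 1],
])

```text
clock: 12.6
eef_pos: [493.6, -30.8, 118.3]
tool_rot: [-1.292, 1.569, 2.18]
force: [-3.4, 7.9, 1.6]
width: 0.1
```

Call:
jog_arm([
  [[0, 0, 0], [0, 0, 0], 1],
  [[0, 0, 0], [0, 0, 0], 1],
  [[0, 0, 0], [0, 0, 0], 1],
  [[0, 0, 0], [0, 0, 0], 1],
])

```text
clock: 13.1
eef_pos: [493.6, -30.8, 118.3]
tool_rot: [-1.266, 1.569, 2.205]
force: [-3.7, 7.3, 2.6]
width: 0.4
```

```bash
python3 q.py;python3 -c "
from h import *
s=read_state();print(s['force'],s['torque'],s['tau'])"
```

```text
13.1 draw 20.23 F 8.11 lat -0.01
rotvec deg [0.11 0.03 0.09] shift tool-now [  0.  -20.2  -0. ] shift in goal axes [  0.  -20.2   0. ]
[-3.74428005  7.29304332  2.58330794] [ 1.45389532  0.61468948 -0.01651861] [ 3.62040818e+00 -4.68627441e+01  3.55387665e+00 -1.16863489e+01
  1.11707155e+00 -6.81246780e-01  1.06490334e-02]
```

Call:
jog_arm([
  [[0, 0, 0], [0, -1.5, 0], 1],
  [[0, 0, 0], [0, -1.5, 0], 1],
  [[0, 0, 0], [-3, 0, 0], 1],
  [[0, 0, 0], [-3, 0, 0], 1],
  [[0, 0, 0], [-3, 0, 0], 1],
  [[0, 0, 0], [0, 1, 0], 1],
  [[0, 0, 0], [0, 1, 0], 1],
  [[0, 0, 0], [0, 0, 0], 1],
])

```text
clock: 14.1
eef_pos: [493.5, -30.8, 127.5]
tool_rot: [-0.952, 1.57, 2.518]
force: [-1.6, 5.5, -0.2]
width: 0.3
```

Call:
jog_arm([
  [[0, 0, 0], [0, 0.5, 0], 1],
  [[0, 0, 0], [0, 0.5, 0], 1],
  [[0, 0, 0], [0, 0.5, 0], 1],
  [[0, 0, 0], [0, 0, 0], 1],
])

```text
clock: 14.6
eef_pos: [493.6, -31.3, 127.5]
tool_rot: [-1.169, 1.569, 2.302]
force: [-3.3, 8.4, -0.3]
width: 0.1
```

```bash
python3 q.py;python3 -c "
from h import *
s=read_state();print(s['force'],s['torque'],s['qpos'])"
```

```text
14.6 draw 20.63 F 9.06 lat 0.16
rotvec deg [0.1  0.04 0.09] shift tool-now [  9.3 -20.6  -0.2] shift in goal axes [  9.2 -20.6  -0.2]
[-3.3402234   8.43866812 -0.27129451] [1.65656287 0.7339493  0.02516198] [ 0.0699054   0.61374451 -0.09151533  2.05841015  0.11239193  0.47516007
 -1.34600021]
```

The obstruction comes at the same draw after I raised the fingers, so it is inside the tester (ramp or buffer). I'll push on in small steps, staying under 16 N.

Call:
jog_arm([
  [[0, 0, 0], [0, 0.5, 0], 1],
  [[0, 0, 0], [0, 0.5, 0], 1],
  [[0, 0, 0], [0, 0.5, 0], 1],
  [[0, 0, 0], [0, 0, 0], 1],
  [[0, 0, 0], [0, 0, 0], 1],
])

```text
clock: 15.22
eef_pos: [494.1, -32.8, 127.5]
tool_rot: [-1.16, 1.569, 2.312]
force: [-3.2, 8.1, 1.2]
width: -0.3
```

Call:
jog_arm([
  [[0, 0, 0], [0, 0.3, 0], 1],
  [[0, 0, 0], [0, 0.3, 0], 1],
  [[0, 0, 0], [0, 0, 0], 1],
  [[0, 0, 0], [0, 0, 0], 1],
])

```text
clock: 15.72
eef_pos: [494.2, -32.9, 127.5]
tool_rot: [-1.206, 1.569, 2.266]
force: [-3.9, 9.1, 0.9]
width: -0.1
```

```bash
python3 q.py
```

```text
15.725 draw 22.32 F 9.86 lat 0.12
rotvec deg [0.12 0.04 0.12] shift tool-now [  9.3 -22.3  -0.2] shift in goal axes [  9.2 -22.3  -0.1]
```

Call:
jog_arm([
  [[0, 0, 0], [0, 0.4, 0], 1],
  [[0, 0, 0], [0, 0.4, 0], 1],
  [[0, 0, 0], [0, 0, 0], 1],
  [[0, 0, 0], [0, 0, 0], 1],
])

```text
clock: 16.23
eef_pos: [494.2, -33.0, 127.5]
tool_rot: [-1.238, 1.568, 2.234]
force: [-4.4, 10.1, 1.5]
width: 0.1
```

Call:
jog_arm([
  [[0, 0, 0], [0, 0.4, 0], 1],
  [[0, 0, 0], [0, 0.4, 0], 1],
  [[0, 0, 0], [0, 0, 0], 1],
  [[0, 0, 0], [0, 0, 0], 1],
])

```text
clock: 16.73
eef_pos: [494.5, -34.0, 127.5]
tool_rot: [-1.231, 1.568, 2.241]
force: [-4.2, 9.2, 0.8]
width: -0.4
```

Call:
jog_arm([
  [[0, 0, 0], [0, 0.4, 0], 1],
  [[0, 0, 0], [0, 0.4, 0], 1],
  [[0, 0, 0], [0, 0.4, 0], 1],
  [[0, 0, 0], [0, 0, 0], 1],
])

```text
clock: 17.23
eef_pos: [494.8, -34.9, 127.5]
tool_rot: [-1.205, 1.568, 2.267]
force: [-4.0, 10.6, 1.3]
width: 0.1
```

Call:
jog_arm([
  [[0, 0, 0], [0, 0.4, 0], 1],
  [[0, 0, 0], [0, 0.4, 0], 1],
  [[0, 0, 0], [0, 0, 0], 1],
  [[0, 0, 0], [0, 0, 0], 1],
])

```text
clock: 17.73
eef_pos: [495.2, -35.8, 127.5]
tool_rot: [-1.22, 1.568, 2.252]
force: [-3.3, 9.3, 1.6]
width: -0.1
```

Call:
jog_arm([
  [[0, 0, 0], [0, 0.4, 0], 1],
  [[0, 0, 0], [0, 0.4, 0], 1],
  [[0, 0, 0], [0, 0, 0], 1],
])

```text
clock: 18.1
eef_pos: [495.5, -36.7, 127.6]
tool_rot: [-1.227, 1.568, 2.245]
force: [-3.8, 9.5, 0.8]
width: -0.1
```

Call:
jog_arm([
  [[0, 0, 0], [0, 0.4, 0], 1],
  [[0, 0, 0], [0, 0.4, 0], 1],
  [[0, 0, 0], [0, 0, 0], 1],
])

```text
clock: 18.48
eef_pos: [495.8, -37.6, 127.5]
tool_rot: [-1.211, 1.568, 2.261]
force: [-3.1, 8.9, 2.1]
width: -0.1
```

Call:
jog_arm([
  [[0, 0, 0], [0, 0.4, 0], 1],
  [[0, 0, 0], [0, 0.4, 0], 1],
  [[0, 0, 0], [0, 0, 0], 1],
])

```text
clock: 18.85
eef_pos: [495.8, -37.8, 127.5]
tool_rot: [-1.222, 1.568, 2.25]
force: [-4.9, 10.1, 1.7]
width: -0.1
```

```bash
python3 q.py
```

```text
18.85 draw 27.47 F 11.14 lat 0.17
rotvec deg [0.15 0.06 0.18] shift tool-now [  9.3 -27.4  -0.2] shift in goal axes [  9.2 -27.5  -0.2]
```

Call:
jog_arm([
  [[0, 0, 0], [0, 0.4, 0], 1],
  [[0, 0, 0], [0, 0.2, 0], 1],
  [[0, 0, 0], [0, 0, 0], 1],
  [[0, 0, 0], [0, 0, 0], 1],
])

```text
clock: 19.35
eef_pos: [496.0, -38.5, 127.5]
tool_rot: [-1.207, 1.568, 2.265]
force: [-4.6, 10.7, 1.3]
width: 0.2
```

```bash
python3 q.py
```

```text
19.35 draw 28.22 F 11.65 lat 0.18
rotvec deg [0.15 0.06 0.17] shift tool-now [  9.3 -28.2  -0.3] shift in goal axes [  9.2 -28.2  -0.2]
```

Call:
jog_arm([
  [[0, 0, 0], [0, 0.4, 0], 1],
  [[0, 0, 0], [0, 0.4, 0], 1],
  [[0, 0, 0], [0, 0, 0], 1],
  [[0, 0, 0], [0, 0, 0], 1],
])

```text
clock: 19.85
eef_pos: [496.7, -40.4, 127.6]
tool_rot: [-1.136, 1.569, 2.336]
force: [-3.1, 8.0, 0.3]
width: 0.1
```

Call:
jog_arm([
  [[0, 0, 0], [0, 0.4, 0], 1],
  [[0, 0, 0], [0, 0.2, 0], 1],
  [[0, 0, 0], [0, 0, 0], 1],
  [[0, 0, 0], [0, 0, 0], 1],
])

```text
clock: 20.35
eef_pos: [496.9, -40.9, 127.5]
tool_rot: [-1.155, 1.569, 2.316]
force: [-3.3, 7.8, 0.5]
width: -0.0
```

```bash
python3 q.py
```

```text
20.35 draw 30.84 F 8.43 lat 0.13
rotvec deg [0.1  0.04 0.09] shift tool-now [  9.3 -30.8  -0.2] shift in goal axes [  9.2 -30.8  -0.1]
```

Call:
jog_arm([
  [[0, 0, 0], [0, 0.4, 0], 1],
  [[0, 0, 0], [0, 0.4, 0], 1],
  [[0, 0, 0], [0, 0, 0], 1],
  [[0, 0, 0], [0, 0, 0], 1],
])

```text
clock: 20.85
eef_pos: [497.2, -41.7, 127.6]
tool_rot: [-1.154, 1.569, 2.317]
force: [-3.8, 7.3, 0.1]
width: -0.2
```

```bash
python3 q.py
```

```text
20.85 draw 31.64 F 8.1 lat 0.15
rotvec deg [0.09 0.04 0.09] shift tool-now [  9.3 -31.6  -0.2] shift in goal axes [  9.3 -31.6  -0.1]
```

Call:
jog_arm([
  [[0, 0, 0], [0, 0.4, 0], 1],
  [[0, 0, 0], [0, 0.4, 0], 1],
  [[0, 0, 0], [0, 0.4, 0], 1],
  [[0, 0, 0], [0, 0, 0], 1],
])

```text
clock: 21.35
eef_pos: [497.5, -42.8, 127.6]
tool_rot: [-1.156, 1.569, 2.315]
force: [-4.5, 7.8, 0.7]
width: -0.3
```

Call:
jog_arm([
  [[0, 0, 0], [0, 0.4, 0], 1],
  [[0, 0, 0], [0, 0.4, 0], 1],
  [[0, 0, 0], [0, 0.2, 0], 1],
  [[0, 0, 0], [0, 0, 0], 1],
])

```text
clock: 21.85
eef_pos: [497.8, -43.6, 127.5]
tool_rot: [-1.171, 1.569, 2.3]
force: [-3.7, 7.5, -0.1]
width: 0.1
```

```bash
python3 q.py
```

```text
21.85 draw 33.68 F 8.31 lat 0.13
rotvec deg [0.1  0.04 0.1 ] shift tool-now [  9.3 -33.7  -0.2] shift in goal axes [  9.2 -33.7  -0.1]
```

Call:
jog_arm([
  [[0, 0, 0], [0, 0.4, 0], 1],
  [[0, 0, 0], [0, 0.4, 0], 1],
  [[0, 0, 0], [0, 0.4, 0], 1],
  [[0, 0, 0], [0, 0, 0], 1],
])

```text
clock: 22.35
eef_pos: [498.3, -45.1, 127.6]
tool_rot: [-1.115, 1.569, 2.356]
force: [-3.4, 6.7, -0.7]
width: 0.0
```

Call:
jog_arm([
  [[0, 0, 0], [0, 0.4, 0], 1],
  [[0, 0, 0], [0, 0.4, 0], 1],
  [[0, 0, 0], [0, 0.2, 0], 1],
  [[0, 0, 0], [0, 0, 0], 1],
])

```text
clock: 22.85
eef_pos: [498.6, -45.9, 127.5]
tool_rot: [-1.149, 1.569, 2.322]
force: [-4.0, 7.7, 0.6]
width: -0.1
```

```bash
python3 q.py
```

```text
22.85 draw 36.03 F 8.55 lat 0.13
rotvec deg [0.09 0.04 0.09] shift tool-now [  9.3 -36.   -0.2] shift in goal axes [  9.2 -36.   -0.1]
```

Call:
jog_arm([
  [[0, 0, 0], [0, 0.4, 0], 1],
  [[0, 0, 0], [0, 0.4, 0], 1],
  [[0, 0, 0], [0, 0.2, 0], 1],
  [[0, 0, 0], [0, 0, 0], 1],
])

```text
clock: 23.35
eef_pos: [498.9, -46.8, 127.5]
tool_rot: [-1.148, 1.569, 2.323]
force: [-4.4, 7.8, 1.1]
width: -0.1
```

Call:
jog_arm([
  [[0, 0, 0], [0, 0.4, 0], 1],
  [[0, 0, 0], [0, 0.4, 0], 1],
  [[0, 0, 0], [0, 0.2, 0], 1],
  [[0, 0, 0], [0, 0, 0], 1],
])

```text
clock: 23.85
eef_pos: [499.2, -47.7, 127.6]
tool_rot: [-1.164, 1.569, 2.307]
force: [-3.6, 7.8, -0.0]
width: -0.4
```

```bash
python3 q.py
```

```text
23.85 draw 37.93 F 8.57 lat 0.14
rotvec deg [0.1  0.04 0.09] shift tool-now [  9.3 -37.9  -0.2] shift in goal axes [  9.3 -37.9  -0.1]
```

Call:
jog_arm([
  [[0, 0, 0], [0, 0.4, 0], 1],
  [[0, 0, 0], [0, 0.4, 0], 1],
  [[0, 0, 0], [0, 0.2, 0], 1],
  [[0, 0, 0], [0, 0, 0], 1],
])

```text
clock: 24.35
eef_pos: [499.8, -49.4, 127.6]
tool_rot: [-0.957, 1.57, 2.514]
force: [-3.6, 5.2, -0.6]
width: -0.5
```

Call:
jog_arm([
  [[0, 0, 0], [0, 0.4, 0], 1],
  [[0, 0, 0], [0, 0.4, 0], 1],
  [[0, 0, 0], [0, 0, 0], 1],
])

```text
clock: 24.72
eef_pos: [499.8, -49.5, 127.5]
tool_rot: [-1.131, 1.569, 2.34]
force: [-3.5, 7.8, 0.5]
width: 0.2
```

```bash
python3 q.py
```

```text
24.725 draw 39.88 F 8.5 lat 0.15
rotvec deg [0.09 0.04 0.09] shift tool-now [  9.3 -39.9  -0.2] shift in goal axes [  9.2 -39.9  -0.2]
```

Call:
jog_arm([
  [[0, 0, 0], [0, 0.4, 0], 1],
  [[0, 0, 0], [0, 0.4, 0], 1],
  [[0, 0, 0], [0, 0, 0], 1],
  [[0, 0, 0], [0, 0, 0], 1],
])

```text
clock: 25.22
eef_pos: [499.9, -49.6, 127.6]
tool_rot: [-1.222, 1.568, 2.249]
force: [-3.0, 8.4, 1.0]
width: -0.1
```

```bash
python3 q.py
```

```text
25.225 draw 39.99 F 8.9 lat 0.09
rotvec deg [0.12 0.05 0.13] shift tool-now [  9.4 -40.   -0.2] shift in goal axes [  9.3 -40.   -0.1]
```

Call:
jog_arm([
  [[0, 0, 0], [0, 0.4, 0], 1],
  [[0, 0, 0], [0, 0.4, 0], 1],
  [[0, 0, 0], [0, 0, 0], 1],
  [[0, 0, 0], [0, 0, 0], 1],
])

```text
clock: 25.72
eef_pos: [499.9, -49.8, 127.5]
tool_rot: [-1.196, 1.568, 2.277]
force: [-3.7, 11.0, 1.3]
width: -0.1
```

Call:
jog_arm([
  [[0, 0, 0], [0, 0.4, 0], 1],
  [[0, 0, 0], [0, 0, 0], 1],
  [[0, 0, 0], [0, 0, 0], 1],
])

```text
clock: 26.1
eef_pos: [500.0, -49.9, 127.5]
tool_rot: [-1.217, 1.567, 2.255]
force: [-5.2, 10.9, 1.6]
width: 0.3
```

```bash
python3 q.py
```

```text
26.1 draw 40.33 F 12.0 lat 0.15
rotvec deg [0.16 0.07 0.19] shift tool-now [  9.4 -40.3  -0.3] shift in goal axes [  9.2 -40.3  -0.2]
```

Call:
jog_arm([
  [[0, 0, 0], [0, -1, 0], 1],
  [[0, 0, 0], [0, -1, 0], 1],
  [[0, 0, 0], [0, -1, 0], 1],
  [[0, 0, 0], [0, -1, 0], 1],
  [[0, 0, 0], [0, 0, 0], 1],
])

```text
clock: 26.72
eef_pos: [499.8, -49.3, 127.5]
tool_rot: [1.382, 1.57, -1.431]
force: [-1.9, 2.6, 1.0]
width: -0.0
```

```bash
python3 q.py
```

```text
26.725 draw 39.63 F 3.05 lat 0.11
rotvec deg [ 0.02  0.01 -0.04] shift tool-now [  9.2 -39.6  -0.1] shift in goal axes [  9.2 -39.6  -0.1]
```

Only 3 N at 39.6 mm, where the spring alone would give about 7 N. That means it is caught, so I'll keep easing.

Call:
jog_arm([
  [[0, 0, 0], [0, -1, 0], 1],
  [[0, 0, 0], [0, -1, 0], 1],
  [[0, 0, 0], [0, 0, 0], 1],
])

```text
clock: 27.1
eef_pos: [499.8, -47.3, 127.6]
tool_rot: [2.428, 1.569, -0.385]
force: [-0.7, -0.1, -0.1]
width: 0.1
```

Call:
jog_arm([
  [[0, 0, 0], [0, -1, 0], 1],
  [[0, 0, 0], [0, -1, 0], 1],
  [[0, 0, 0], [0, -1, 0], 1],
  [[0, 0, 0], [0, 0, 0], 1],
])

```text
clock: 27.6
eef_pos: [498.2, -43.8, 127.3]
tool_rot: [-2.756, 1.571, 0.714]
force: [0.7, -0.9, -0.0]
width: -0.3
```

```bash
python3 q.py
```

```text
27.6 draw 33.97 F -1.06 lat -0.12
rotvec deg [ 0.07 -0.    0.  ] shift tool-now [  9.  -34.    0.1] shift in goal axes [  9.  -34.    0.1]
```

Call:
jog_arm([
  [[0, 0, 0], [0, -4, 0], 1],
  [[0, 0, 0], [0, -5, 0], 1],
  [[0, 0, 0], [-25, 0, 0], 1],
  [[0, 0, 0], [-40, 0, 0], 1],
  [[0, 0, 0], [-40, 0, 0], 1],
  [[0, 0, 0], [0, 0, 0], 1],
])

```text
clock: 28.35
eef_pos: [497.1, -35.0, 235.1]
tool_rot: [2.793, 1.564, -0.019]
force: [0.2, -0.6, -0.0]
width: 0.1
```

```bash
python3 - <<'E'
from h import *
t=HD-EX*195; t[2]=230; print(t); plan(t,-EX)
d=get_image("side"); P=cloud(d); z=P[...,2]
m=(P[...,0]>380)&(P[...,0]<640)&(abs(P[...,1])<240)
for lo,hi in((94,122),(74,85),(60,72)):
    k=(m&(z>lo)&(z<hi)).astype(np.uint8); c,l,st,ce=cv2.connectedComponentsWithStats(k)
    for i in range(1,c):
        if st[i,4]>15: print(lo,st[i,4],ce[i].round(),P[l==i].mean(0).round(1))
cv2.imwrite("pics/s4.png",cv2.resize(d["img"][120:260,240:390],(600,560),interpolation=cv2.INTER_CUBIC)[...,::-1])
E
```

```text
[ 555.14181057 -214.29660572  230.        ]
rotvec deg [ 0.07 -0.35 -0.13] shift tool-now [  5.5 188.4   3.1] shift in goal axes [  5.1 188.4   2.8]
94 94 [317. 193.] [503.5 -64.1 107.8]
74 213 [322. 187.] [ 529.3 -150.2   79.5]
74 34 [311. 222.] [464.1  55.2  78.9]
60 22 [324. 180.] [ 558.8 -224.4   65.5]
60 27 [327. 197.] [ 494.2 -115.9   66.3]
60 172 [312. 226.] [461.2  57.5  65.9]
```

View pics/s4.png

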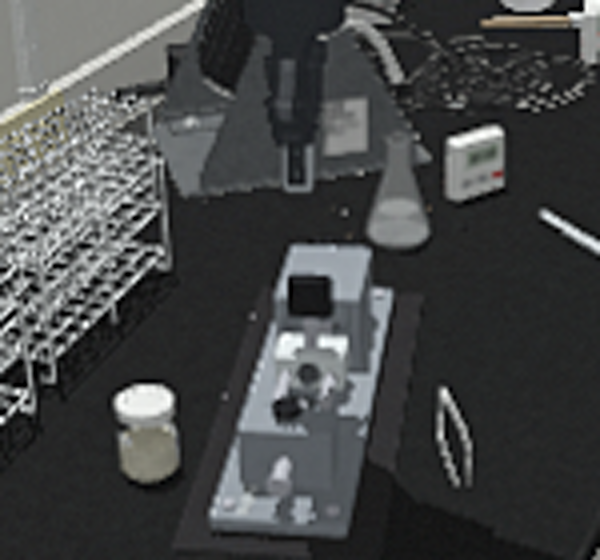

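The picture shows the handle, black block at (310,295), held back 40 mm with the fingers well clear. The cloud puts the brake block's clamp knob within 0.5 mm of before. Now to the pad.

Call:
jog_arm([
  [[0, -0.3, 0], [0, 38, 2.8], 1],
  [[0, 0, 0], [0, 38, 0], 1],
  [[0, 0, 0], [0, 38, 0], 1],
  [[0, 0, 0], [0, 38, 0], 1],
  [[0, 0, 0], [0, 36, 0], 1],
  [[0, 0, 0], [50, 0, 0], 1],
  [[0, 0, 0], [35, 0, 0], 1],
  [[0, 0, 0], [0, 0, 0], 1],
])

```text
clock: 29.4
eef_pos: [549.9, -213.2, 143.4]
tool_rot: [-0.426, 1.557, 3.045]
force: [0.7, -0.6, 0.1]
width: -0.2
```

```bash
python3 - <<'E'
from h import *
t=HD-EX*195; t[2]=97; plan(t,-EX); s=read_state(); print(s["eef_pos"],s["force"])
d=get_image("side"); cv2.imwrite("pics/s5.png",cv2.resize(d["img"][130:230,270:380],(660,600),interpolation=cv2.INTER_CUBIC)[...,::-1])
E
```

```text
rotvec deg [0.07 0.7  0.32] shift tool-now [46.3  3.  -5.2] shift in goal axes [46.4  2.8 -4.6]
[ 549.89761187 -213.16698119  143.39646891] [ 0.66072873 -0.61538834  0.09898878]
```

View pics/s5.png

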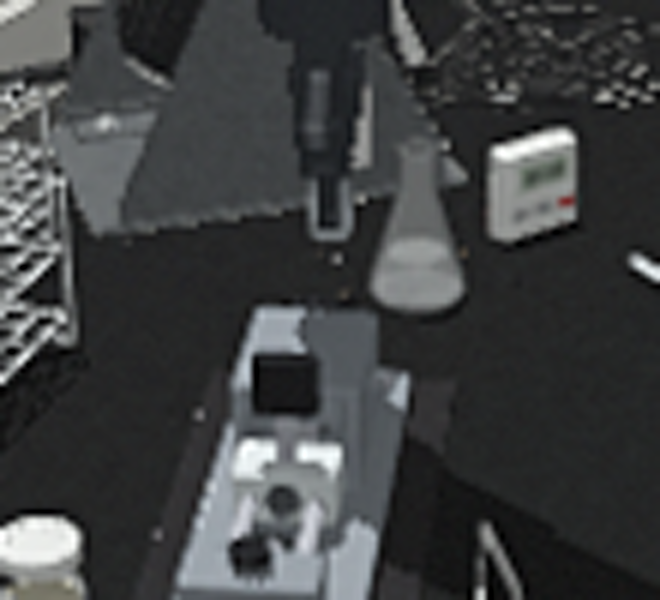

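The fingers (tips at about (330,235)) stand behind the housing over the pad, and the handle is still drawn. Next I'll correct the alignment and descend.

Call:
jog_arm([
  [[0, 0.7, 0.3], [0, 2.8, -4.6], 1],
  [[0, 0, 0], [20, 0, 0], 1],
  [[0, 0, 0], [18, 0, 0], 1],
  [[0, 0, 0], [0, 0, 0], 1],
  [[0, 0, 0], [0, 0, 0], 1],
])

```text
clock: 30.08
eef_pos: [559.0, -215.8, 109.9]
tool_rot: [2.502, 1.561, -0.311]
force: [0.4, 0.8, -0.1]
width: -0.1
```

```bash
python3 - <<'E'
from h import *
t=HD-EX*195; t[2]=92; plan(t,-EX); s=read_state(); print(s["eef_pos"],s["force"])
E
```

```text
rotvec deg [ 0.05 -0.45 -0.34] shift tool-now [17.8 -2.8  3.3] shift in goal axes [17.9 -2.6  3.2]
[ 559.00918979 -215.77267534  109.88004598] [ 0.43549274  0.75511028 -0.05836977]
```

Call:
jog_arm([
  [[0, -0.2, 0], [8, -2, 2], 1],
  [[0, 0, 0], [6, 0, 0], 1],
  [[0, 0, 0], [2, 0, 0], 1],
  [[0, 0, 0], [0, 0, 0], 1],
])

```text
clock: 30.58
eef_pos: [556.0, -214.4, 93.1]
tool_rot: [2.144, 1.565, -0.669]
force: [-0.6, 0.2, 0.1]
width: -0.4
```

Call:
jog_arm([
  [[0, 0, 0], [1.5, 0, 0], 1],
  [[0, 0, 0], [1.5, 0, 0], 1],
  [[0, 0, 0], [1.5, 0, 0], 1],
  [[0, 0, 0], [1.5, 0, 0], 1],
  [[0, 0, 0], [0, 0, 0], 1],
])

```text
clock: 31.2
eef_pos: [556.2, -214.5, 87.2]
tool_rot: [2.166, 1.564, -0.647]
force: [0.2, -0.3, 1.6]
width: 0.1
```

```bash
python3 - <<'E'
from h import *
t=HD-EX*195; t[2]=82; plan(t,-EX); s=read_state(); print(s["eef_pos"],s["force"])
E
```

```text
rotvec deg [ 0.05 -0.21 -0.3 ] shift tool-now [ 5.2 -0.6  0.9] shift in goal axes [ 5.2 -0.5  0.9]
[ 556.16302105 -214.51291238   87.18830153] [ 0.19512197 -0.25068232  1.60362672]
```

Pad contact at 1.6 N. Pressing on.

Call:
jog_arm([
  [[0, 0, 0], [1.2, 0, 0], 1],
  [[0, 0, 0], [1.2, 0, 0], 1],
  [[0, 0, 0], [1.2, 0, 0], 1],
  [[0, 0, 0], [0, 0, 0], 1],
])

```text
clock: 31.7
eef_pos: [556.1, -214.5, 83.6]
tool_rot: [2.151, 1.565, -0.662]
force: [0.6, 0.0, 2.4]
width: 0.2
```

Call:
jog_arm([
  [[0, 0, 0], [1, 0, 0], 1],
  [[0, 0, 0], [1, 0, 0], 1],
  [[0, 0, 0], [1, 0, 0], 1],
  [[0, 0, 0], [0, 0, 0], 1],
])

```text
clock: 32.2
eef_pos: [556.1, -214.7, 80.6]
tool_rot: [2.138, 1.564, -0.675]
force: [0.6, -1.1, 2.1]
width: 0.1
```

```bash
cat > hd.py <<'E'
from h import *
d=get_image("side"); P=cloud(d); z=P[...,2]
m=(P[...,0]>380)&(P[...,0]<640)&(P[...,1]>-130)&(P[...,1]<240)
for lo,hi in((94,122),(74,82)):
    k=(m&(z>lo)&(z<hi)).astype(np.uint8); c,l,st,ce=cv2.connectedComponentsWithStats(k)
    for i in range(1,c):
        if st[i,4]>15: print(lo,st[i,4],P[l==i].mean(0).round(1))
s=read_state(); print(s["clock"],s["eef_pos"],s["force"])
E
python3 hd.py
```

```text
94 98 [487.7 -13.9 108. ]
74 121 [ 522.8 -111.6   79. ]
74 32 [464.   54.7  78.8]
32.25 [ 556.18240191 -214.67237774   80.69063388] [ 0.03797162 -0.33277887  1.49861994]
```

It fired: the handle is now 12.5 mm ahead of its start. Withdrawing.

Call:
jog_arm([
  [[0, 0, 0], [-5, 0, 0], 1],
  [[0, 0, 0], [-15, 0, 0], 1],
  [[0, 0, 0], [-40, 0, 0], 1],
  [[0, 0, 0], [-40, 0, 0], 1],
  [[0, 0, 0], [-30, 0, 0], 1],
  [[0, 0, 0], [0, 0, 0], 1],
  [[0, 0, 0], [0, 0, 0], 1],
  [[0, 0, 0], [0, 0, 0], 1],
])

```text
clock: 33.25
eef_pos: [554.7, -213.7, 209.6]
tool_rot: [1.98, 1.567, -0.833]
force: [-0.9, 0.4, -0.1]
width: 0.1
```

```bash
python3 hd.py; python3 - <<'E'
from h import *
d=get_image("side"); cv2.imwrite("pics/s6.png",cv2.resize(d["img"][120:270,240:400],(640,600),interpolation=cv2.INTER_CUBIC)[...,::-1])
E
```

```text
94 99 [487.9 -13.6 107.9]
74 112 [ 522.9 -111.3   78.8]
74 33 [463.7  55.3  78.8]
33.3 [ 554.78260571 -213.73340714  209.60406112] [ 0.44576351 -0.37527208  0.17313005]
```

View pics/s6.png

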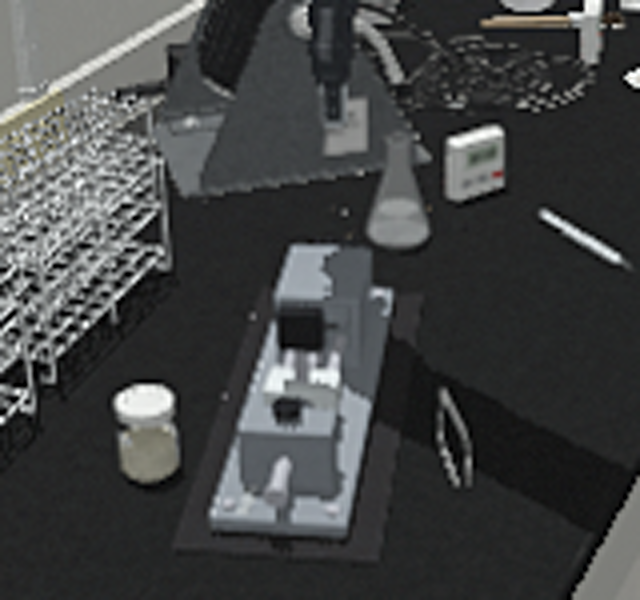

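The handle (300,325) is forward against the rod and the rod end (275,480) sticks out farther. The jar, forceps and flask are where they were, and the arm is clear. I'm handing it in.

```bash
python3 -c "
from cell import *
print(finish_job())"
```

```text
the job is handed in; nothing more can be done
None
```

I took the check shot and handed the job in at about 33 s of the 64 s; the interface gives no verdict.

- **Cocking:** I pushed the handle back with shut fingers. The sear caught at about 40 mm of draw with a 12 N pull. Before I touched the pad, the camera showed the handle held there with the fingers well clear.
- **Firing:** I pressed the pad down with about 2.5 N at most. The striker fired, and the handle came to rest about 12.5 mm ahead of its start. I took the gauge drive from the handle; I did not measure the rod itself.
- **Last checks:** The clamp knob was within about 0.7 mm of where it began, so the tester did not visibly move; the camera calibration is only good to about 2 mm. The jar, forceps and flask look untouched in the picture. I did not check the two weights at the end, but the arm never went near them. The arm was clear of everything.
- **What disagreed:** The striker stuck where the sear ramp begins, at about 20 mm, and it took up to 12.8 N to get past. That is above the 9 to 12 N given for the pull but below the 18 N at which the tester slides. I eased off, raised the fingers 9 mm, found the same resistance inside the tester, and pushed on in small steps.

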